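# Pack the irrigation kit tray

### The arm

A 6-joint arm with a two-finger parallel gripper is mounted at the origin on a cart in front of the work surface, level with it; the furniture and walls round the work are solid. World frame = base frame: x ahead of the robot, y to its left, z up, the work surface at z = 0. Lengths are in m, angles in rad, forces in N, time in s.
With the tool pointing down it reaches from about 0.35 to 0.975 m from the base axis. Payload 4.9 kg.
Tool frame: the origin (TCP) lies on the mounting face of the last link; the fingertips stand 173 mm ahead of it and the grasp point (between the pads) lies ctrl.pinch_z ahead of it (ctrl.pinch_z is the distance from the TCP to the grasp point, in m); z points along the fingers, y is the line along which they close (so a half turn about z gives the same grasp; the last joint's range is limited). The gripper opens to 85 mm and grips with 20 to 120 N. Pads are 22 mm wide; open, the fingers measure 114 mm over their backs; the gripper's body (76 mm by 85 mm) begins 54 mm behind the grasp point. The pads swing forward as they close: fully open they stand 13 mm farther back than shut.
Start: joints at [-1.269, 0.053, 1.613, -0, 1.476, -0.119], TCP at [0.255, -0.57, 0.405] pointing down, gripper open.
Joint ranges: [-3.01, 3.01], [-1.01, 2.22], [0.06, 2.58], [-1.02, 4.17], [0.09, 2.62], [-3.14, 3.14]. Speed limits (rad/s): [2.57, 2.57, 3.14, 3.14, 3.14, 3.14].

### API

Orientations are given as a rotation vector (axis times angle).
In Python, from station import telemetry, eyes, ctrl gives the robot as it stands.
- The arm moves only by the tool apply_moves, never from a script. Its argument "plan" is a list of rows, each a list of 5 numbers: the finger opening in m, from 0 to 0.0854, then the shift along the tool's x, y, z in m, then the turn about the tool's z in rad. In form: [[jaw, x, y, z, roll], ...]. A call has 1 to 12 rows; each row is the pose to reach, as a shift and turn from the pose commanded when the call began, along the tool's axes at that moment; what a row does not reach only later rows make up. A row lasts 1/12 s, in which the tool goes at most 41.7 mm and 7.16 degrees, less where a joint would pass 70% of its speed; a pose out of reach is approached as far as the arm can. A call with a gripper value outside its range is refused whole. The fingers move at their own pace and stop on an object; "newtons" is the grip in N (left out, the last holds). Time passes only in rows, so rows that repeat a pose let the fingers close. It gives the time, the measured TCP pose, the force, the opening and the grip force at its end, in the units of the state.
- telemetry.get_obs(): the state, without advancing time (a new reading comes with each control period).
- eyes.get_image(name): name is "scene" or "top"; returns a dict with "img" (384x512x3 uint8, blue, green, red), "range_z" (384x512 float32, m along the optical axis (not along the pixel's ray), 0 where there is no reading), "K" (3x3 intrinsics, pixels), "pose" (4x4, takes a point from camera to world coordinates). Camera axes: x right, y down, z forward; pixel columns grow to the right and rows downward; lengths in m; the calibration is good to about 2 mm. A picture is of the moment at which its call begins.
- ctrl.finish_job(): hands the job in; it is judged then, once.
Trained networks look in a picture, given as the dict that the camera call returned (one of the last four; its "shot" number tells which), for a name from the list of things; names that differ only in an ending like _2 or _b are one class to them, and where a whole thing is asked for, a point or a joint stands for the part that bears it (a point fixed in the world has none). Each returns a list of dicts, best first, with "confidence" (0 to 1); they miss things now and then, are a little off and sometimes report something else, mostly with a low value. They report only what shows in the picture. A call takes as long as a camera call.
- eyes.search_frame(thing, picture): "box" ([left, top, right, bottom] in pixels, round what is visible of it).
- eyes.outline_of(thing, picture): "region" (384x512 bool, what is visible of it) and "box" ([left, top, right, bottom] in pixels, round what is visible of it).
- eyes.tip_of(thing, picture): "point" ([column, row] in pixels: a listed point, or the origin of a listed thing).
The state is a dict: "t": time; "q": joint angles; "dq": joint speeds; "effort": joint torques, N m; "tool_pos": TCP position; "tool_rot": TCP orientation; "contact_force": force on the tool from outside, world axes, zero at the start; "wrist_torque": the same for the moment, N m; "opening": finger opening in m; "grip_force": force on a finger pad.
Only numpy, scipy, OpenCV 4.12 (cv2) and the standard library are available. Lean on these libraries where they do the work, as an engineer would, in place of code of your own. Each camera call takes 0.05 s, during which the arm holds its last target. There are 200 camera calls.

### The job

Pack the blue kit tray with one irrigation set: the syringe with the long tapered nozzle, the cap with the hose barb (upright), the straight tubing connector and the pinch clamp, each lying fully down in the pocket made for it, the syringe with its nozzle towards the nose stop. The syringe's plunger has to be pushed fully home in the tray, so that nothing sticks out over the rim. Leave the look-alikes (the syringe with the short thin tip, the flat blank cap and the Y-connector) where they are.

Things in the scene. Friction and masses are not known exactly. Their poses are not given: they have to be found in the camera images.
- kit_tray: Blue rigid kit tray, fixed, 240 x 208 mm over its lip; floor 4 mm, rim 12 mm above the bench. Origin: centre of its underside; x along its long side, y across, z up. Syringe channel along x at y = +45, its nose stop (7 mm high in the notch) at x = +68, a gap in the rim at its -x end. At y = -40 mm: round well at x = 0, longer narrow pocket at x = -62, shorter wide pocket at x = +62, both along y. The parts lie on a 2 mm mat.
- syringe: Catheter-tip syringe on its side: clear barrel 30 mm thick, 115 long, 48 mm wide flange at x = -55 mm, LONG TAPERED 26 mm nozzle. Origin: underside of the barrel, halfway along; x along the axis to the nozzle. Grasp across it here. Goes with its origin at tray x = 0, y = +45, nozzle to tray +x, between 16 mm high ribs (inner faces 22 mm either side of the axis; none at tray x = -26..+31).
- nozzle_tip (a point): End of the catheter-tip syringe's nozzle, on its axis: 86 mm along x from the syringe's origin and 15 mm above its underside.
- plunger (a joint): How far (m) that syringe's plunger is drawn: 0 fully home, starts 0.030 to 0.045. White round thumb plate, 28 mm wide, on the barrel's axis, outer face at x = -71.5 mm minus this value in the syringe's frame. Slides with about 2.5 N of friction and stays where left. On the bare bench a push only shifts the whole syringe; in the tray the nose stop holds it.
- luer_syringe: Look-alike that stays: the same barrel, flange and drawn plunger (thumb plate's outer face at x = -109.5 mm), but only a SHORT THIN tip, 13 mm long and 5 mm thick, in a small collar. Origin and axes as for the other syringe.
- barbed_cap: White screw cap, 36 mm in diameter, knurled body 17 mm high, with a HOSE BARB on top (16 mm in diameter, reaching 34 mm above its underside) to grasp it by. Stands upright. Origin: centre of its underside, z up. Goes upright into the tray's round well (inner diameter 46 mm, wall 9 mm above the tray floor) at tray x = 0, y = -40 mm.
- blank_cap: Look-alike that stays: white knurled screw cap 36 mm in diameter, 18 mm high, with a FLAT top and no barb. Origin: centre of its underside, z up.
- straight_connector: White STRAIGHT tubing connector, 76 mm long: 18 mm cube collar in the middle, one barbed stem (13 mm thick) at each end in one line. Origin: centre of the collar, 9 mm above what it lies on; x along it. Grasp across the collar. Goes along tray y (either way) into the 89 x 27 mm pocket at tray x = -62, y = -40 mm, whose 8.5 mm high end ribs leave the middle open.
- y_connector: Look-alike that stays: white Y-shaped tubing connector, the same 18 mm collar with one barbed stem at -x and TWO stems that fork at +x, 29 degrees to either side. Origin: centre of the collar, 9 mm above what it lies on.
- pinch_clamp: White plastic pinch clamp, an oblong open loop lying on its side, 60 mm long (x), 20 mm wide (y), 16 mm high. Origin: centre of its underside, z up. Grasp across its width. Goes along tray y (either way round) into the 78 x 32 mm pocket at tray x = +62, y = -40 mm, whose 8.5 mm high end ribs leave the middle open.

How it is judged:
By the outcome, as a careful person would: the job done as asked, in the order asked, and still so for the second after the job is handed in, with the robot touching nothing.
It also fails if it takes over 115 s, if anything falls off the work surface, if the arm or the gripper's body presses on something with over 40 N, if the wrist force passes 120 N, or if a joint passes its speed limit or range.

## Working session

There is one attempt and no reset: what is moved stays moved. The work goes in short steps, Python scripts to look and compute and a tool call to move; the robot and the scene stay as the last step left them, time stands still between calls to the robot, and variables do not carry over. Pictures are saved under pics/ and viewed, at most 14 in all, crops included, and the job is handed in when it is done.

Besides the shell and the picture viewer there is one more tool, called after "Call:" by a JSON object that holds its "op" and its "data", one argument or row to a line. apply_moves: Moves the arm, as the interface text tells. Its arguments: {"type":"object","properties":{"plan":{"type":"array","items":{"type":"array","items":{"type":"number"}}},"newtons":{"type":"number"}},"required":["plan"]}

```bash
mkdir -p pics; cat > h.py <<'E'
import numpy as np, cv2
from station import telemetry, eyes, ctrl
def world(p,uv,z=None):
    K,T=p["K"],p["pose"]; uv=np.atleast_2d(uv).astype(float)
    d=np.c_[(uv[:,0]-K[0,2])/K[0,0],(uv[:,1]-K[1,2])/K[1,1],np.ones(len(uv))]
    if z is None:
        r=p["range_z"][uv[:,1].astype(int),uv[:,0].astype(int)]
        return (d*r[:,None])@T[:3,:3].T+T[:3,3]
    d=d@T[:3,:3].T
    return T[:3,3]+d*((z-T[2,3])/d[:,2])[:,None]
def cloud(p,m):
    v,u=np.nonzero(m&(p["range_z"]>0)); return world(p,np.c_[u,v])
E
python3 - <<'E'
from h import *
print(telemetry.get_obs(), ctrl.pinch_z)
for n in("top","scene"):
    p=eyes.get_image(n); cv2.imwrite(f"pics/{n}0.png",p["img"]); print(n,p["K"],p["pose"])
    for t in "kit_tray syringe nozzle_tip luer_syringe barbed_cap blank_cap straight_connector y_connector pinch_clamp plunger".split():
        r=eyes.tip_of(t,p) if t!="plunger" else []
        o=eyes.outline_of(t,p) if t!="nozzle_tip" else []
        print(t,[(np.round(a["point"]),round(a["confidence"],2),world(p,a["point"]).round(3)) for a in r[:2]])
        for a in o[:2]:
            c=cloud(p,a["region"]); print("   ",a["box"],round(a["confidence"],2),a["region"].sum(),np.median(c,0).round(3),np.percentile(c[:,2],[2,98]).round(3))
E
```

```text
{'t': 0.0, 'q': array([-1.26898016e+00,  5.33491288e-02,  1.61428329e+00, -2.86549025e-05,
        1.47600815e+00, -1.18989569e-01]), 'dq': array([0.00027267, 0.0005165 , 0.00142861, 0.0028288 , 0.00020902,
       0.00063694]), 'effort': array([-1.21066070e-03, -3.93677008e+01, -3.70180106e+01, -3.06695802e-04,
        6.81858743e-03,  3.47613394e-06]), 'tool_pos': array([ 0.25523321, -0.57021538,  0.40347385]), 'tool_rot': array([-3.07031789e+00, -6.55712692e-01,  3.38052134e-04]), 'contact_force': array([-0.15480934,  0.26603186,  0.19415335]), 'wrist_torque': array([-0.03581425, -0.02875226, -0.01137782]), 'grip_force': 0.0, 'opening': 0.08525420791581703} 0.1547
top [[457.28300972   0.         254.72741678]
 [  0.         457.28300972 187.00302076]
 [  0.           0.           1.        ]] [[ 0.01514205 -0.97633635  0.2157268   0.26721687]
 [-0.99986007 -0.01325093  0.01020996 -0.0479427 ]
 [-0.00710978 -0.21585121 -0.97640038  1.06304268]
 [ 0.          0.          0.          1.        ]]
kit_tray []
syringe [(array([274., 212.]), 0.74, array([[ 0.437, -0.081,  0.028]]))]
    
[... 2157 characters left out ...]
0.501, -0.16 ,  0.009]]))]
luer_syringe []
barbed_cap []
blank_cap [(array([274., 183.]), 0.55, array([[ 0.51 , -0.16 ,  0.006]]))]
straight_connector [(array([228., 200.]), 0.42, array([[0.524, 0.003, 0.013]]))]
    [219.9, 195.0, 244.4, 203.8] 0.49 107 [ 0.525 -0.008  0.012] [-0.     0.019]
y_connector [(array([242., 184.]), 0.47, array([[ 0.557, -0.08 ,  0.014]]))]
    [231.4, 179.5, 251.7, 191.9] 0.53 126 [ 0.565 -0.083  0.012] [-0.001  0.019]
pinch_clamp [(array([284., 164.]), 0.46, array([[ 0.558, -0.252,  0.012]]))]
    [251.8, 184.0, 287.7, 214.1] 0.72 406 [ 0.434 -0.063  0.024] [-0.001  0.031]
    [280.0, 157.4, 292.8, 173.5] 0.69 99 [ 0.553 -0.252  0.011] [-0.001  0.018]
plunger []
```

```bash
python3 - <<'E'
import cv2
a=cv2.imread("pics/top0.png");b=cv2.imread("pics/scene0.png")
cv2.imwrite("pics/a.png",cv2.resize(a[120:270,90:440],(800,343),interpolation=2))
cv2.imwrite("pics/b.png",cv2.resize(a[135:285,90:240],(600,600),interpolation=2))
cv2.imwrite("pics/c.png",cv2.resize(b[120:300,80:320],(800,600),interpolation=2))
E
```

```text
(no output)
```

View pics/a.png

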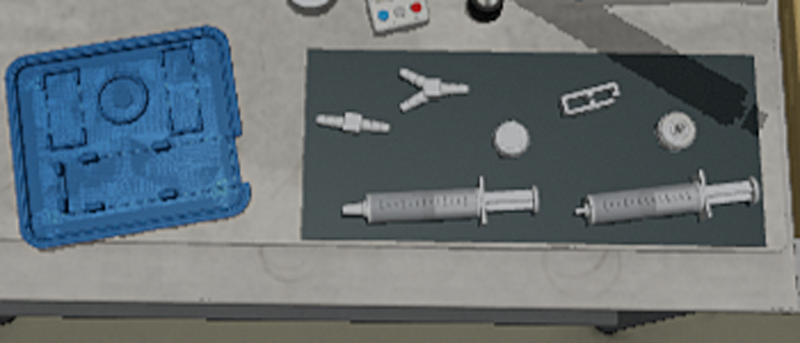

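View pics/b.png

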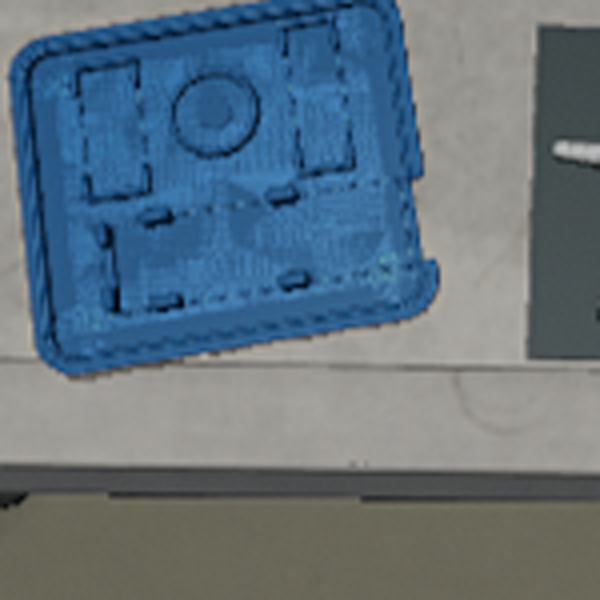

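View pics/c.png

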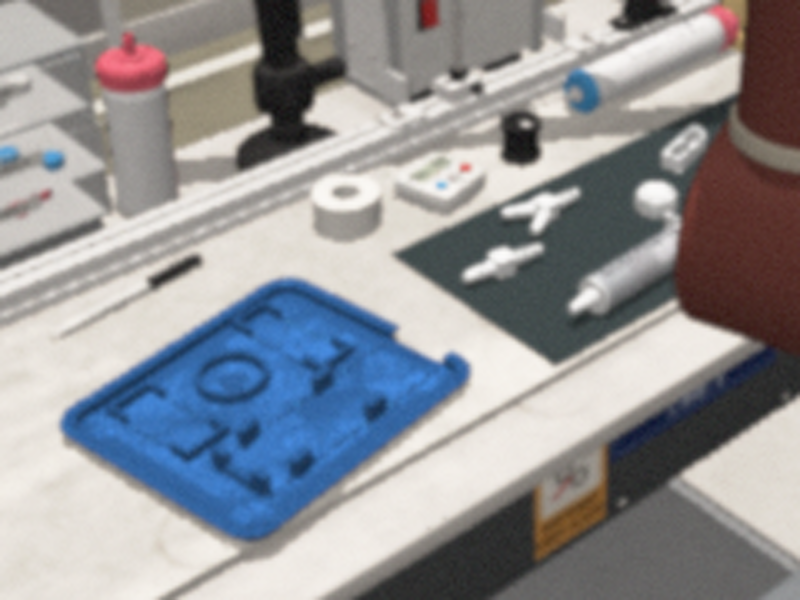

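The tray is on the left, with its nose stop towards world +y and its channel nearest the robot. The catheter syringe is the left one, at about (440,205) in crop a. The barbed cap is the right one at (676,130), the straight connector is at (352,122) and the clamp is at (590,97). Next I'll fit precise poses.

```bash
cat >> h.py <<'E'
def comps(p,zmid=0.011):
    """light blobs on the mat in the top view: centroid, long axis, extents at height zmid"""
    g=p["img"].max(2); m=((g>125)*255).astype(np.uint8)
    n,l,s,c=cv2.connectedComponentsWithStats(m)
    out=[]
    for i in range(1,n):
        if 60<s[i,4]<2500: 
            v,u=np.nonzero(l==i); w=world(p,np.c_[u,v],zmid)[:,:2]
            r=cv2.minAreaRect(w.astype(np.float32)*1000); 
            out.append((s[i],w.mean(0),r))
    return out
def go(target_tcp,yaw):
    """delta from the measured pose, in tool axes"""
    from scipy.spatial.transform import Rotation as R
    o=telemetry.get_obs(); M=R.from_rotvec(o["tool_rot"]).as_matrix()
    d=M.T@(np.array(target_tcp)-o["tool_pos"]); y=np.arctan2(M[1,0],M[0,0])
    r=(y-yaw+np.pi)%(2*np.pi)-np.pi
    print("tool delta mm",(d*1000).round(1),"roll",round(r,3),"yaw",round(y,3),"tcp",o["tool_pos"].round(4),"F",o["contact_force"].round(1),"open",round(o["opening"],4),"grip",round(o["grip_force"],1),"t",round(o["t"],1))
E
python3 - <<'E'
from h import *
p=eyes.get_image("top"); im=p["img"].astype(int)
b=((im[:,:,0]-im[:,:,2]>50)*255).astype(np.uint8)
b[:, 250:]=0; b=cv2.morphologyEx(b,cv2.MORPH_CLOSE,np.ones((9,9)))
v,u=np.nonzero(b); 
for z in(.006,.012):
    print("tray rect",cv2.minAreaRect((world(p,np.c_[u,v],z)[:,:2]*1000).astype(np.float32)))
for z in (.011,.017):
  print(z)
  for s,c,r in comps(p,z):
    if s[0]>210 and 140<s[1]<230: print(s,(c*1000).round(1),np.round(r[0],1),np.round(r[1],1),round(r[2],1))
g=p["img"].max(2); print(g[200:222:2,240:330:6])
# gray profile dark features in tray
for n in ("syringe","barbed_cap","straight_connector","pinch_clamp"):
    a=eyes.outline_of(n,p)[0]; v,u=np.nonzero(a["region"]); w=world(p,np.c_[u,v],.011)[:,:2]*1000
    print(n,np.round(w.mean(0),1),cv2.minAreaRect(w.astype(np.float32)))
E
```

```text
tray rect ((427.7724609375, 309.7475891113281), (383.7281494140625, 834.0877685546875), 69.0811996459961)
tray rect ((426.8610534667969, 307.71734619140625), (381.550048828125, 829.3533935546875), 69.0811996459961)
0.011
[265 150  30  18 184] [570.6 -88.9] [570.2 -95. ] [42.2 69.2] 0.6
[336 156  25  14 111] [ 562.4 -257.1] [ 562.1 -258.2] [20.9 58.8] 16.4
[228 169  32   9 146] [533.  -10.5] [533.9 -10.3] [74.2 18.5] 81.0
[378 169  16  15 171] [ 529.8 -346.4] [ 530.5 -345.8] [34.1 35.7] 0.8
[307 173  14  14 162] [ 519.1 -175.7] [ 519.7 -175.5] [30.7 31.8] 89.5
[342 194  77  23 605] [ 457.7 -337.2] [ 453.  -330.7] [ 47.5 179.3] 14.6
[240 197  86  21 687] [ 450.1 -108.4] [ 445.8 -102.7] [ 47.3 197.4] 10.2
0.017
[265 150  30  18 184] [568.9 -88.6] [568.4 -94.8] [41.9 68.9] 0.6
[336 156  25  14 111] [ 560.7 -255.9] [ 560.5 -257. ] [20.8 58.5] 16.4
[228 169  32   9 146] [531.4 -10.7] [532.3 -10.5] [73.8 18.4] 81.0
[378 169  16  15 171] [ 528.3 -344.7] [ 529.  -344.1] [33.9 35.5] 0.8
[307 173  14  14 162] [ 517.6 -175. ] [ 518.3 -174.8] [30.5 31.6] 89.5
[342 194  77  23 605] [ 456.6 -335.6]
[... 623 characters left out ...]
111  78  68  60  47  33  61  61  59  80  79  77  79]
 [ 84  84  63  62  86  85  85  84  82  80  71  80  81  78  79]
 [ 84  85  84  83  84  83  82  83  81  81  82  79  79  78  78]]
syringe [ 447.1 -102.6] ((450.4909362792969, -102.59011840820312), (42.538108825683594, 193.77687072753906), 0.805212676525116)
barbed_cap [ 527.  -344.3] ((526.8856201171875, -344.33245849609375), (36.4583625793457, 38.7302360534668), 0.7616321444511414)
straight_connector [530.1 -11.6] ((530.1549072265625, -10.757514953613281), (70.8513412475586, 21.63125228881836), 73.17157745361328)
pinch_clamp [ 558.1 -251.9] ((558.4337158203125, -256.7766418457031), (22.85719108581543, 60.219032287597656), 14.362747192382812)
```

```bash
python3 - <<'E'
from h import *
p=eyes.get_image("top")
def tray(p,thr):
    im=p["img"].astype(int); b=((im[:,:,0]-im[:,:,2]>thr)*255).astype(np.uint8)
    n,l,s,c=cv2.connectedComponentsWithStats(b); i=1+np.argmax(s[1:,4]); v,u=np.nonzero(l==i)
    for z in(.0,.012):
        w=(world(p,np.c_[u,v],z)[:,:2]*1000).astype(np.float32)
        print("tray",thr,z,s[i],cv2.minAreaRect(w))
        q=w[cv2.convexHull(w,returnPoints=False)[:,0]]
for t in(40,60): tray(p,t)
s=eyes.get_image("scene"); tray(s,60)
# well circle in top: floor visible features
g=cv2.cvtColor(p["img"],cv2.COLOR_BGR2GRAY)
c=cv2.resize(g[150:180,128:160],None,fx=8,fy=8,interpolation=cv2.INTER_CUBIC)
h=cv2.HoughCircles(c,cv2.HOUGH_GRADIENT,1.5,30,param1=60,param2=20,minRadius=60,maxRadius=110)
if h is not None:
    for x,y,r in h[0][:3]: print("well",x/8+127.5,y/8+149.5,r/8,world(p,[[x/8+127.5,y/8+149.5]],.010).round(4))
# syringe axis
g=p["img"].max(2).astype(float)
pts=[]
for u in range(252,293):
    col=g[195:226,u]; v=np.nonzero(col>100)[0]; 
    # longest run
    k=max(np.split(v,np.nonzero(np.diff(v)>1)[0]+1),key=len); pts.append((u,195+(k[0]+k[-1])/2,len(k)))
pts=np.array(pts); print(pts[::5])
w=world(p,pts[:,:2],.017)*1000; f=np.polyfit(w[:,1],w[:,0],1); print("axis x=f(y)",f, "at -85:",np.polyval(f,-85))
for u in range(234,246): print(u,g[204:218,u].max(),end="; ")
print(world(p,[[238.5,212],[298.,205]],.017)*1000)
for u in range(292,304): print(u,int(g[197:201,u].max()),end="; ")
for u in range(320,331): print(u,int(g[197:212,u].max()),end="; ")
E
```

```text
tray 40 0.0 [  92  131  108   98 8289] ((519.4508056640625, 226.99057006835938), (209.6614532470703, 240.0391387939453), 10.565777778625488)
tray 40 0.012 [  92  131  108   98 8289] ((516.603515625, 223.8870391845703), (207.29466247558594, 237.32949829101562), 10.565773010253906)
tray 60 0.0 [  93  132  106   96 7969] ((519.7181396484375, 226.77145385742188), (208.24432373046875, 238.71128845214844), 10.702961921691895)
tray 60 0.012 [  93  132  106   96 7969] ((516.8678588867188, 223.67039489746094), (205.89358520507812, 236.0166473388672), 10.70296859741211)
tray 60 0.0 [  99  204  121   77 5127] ((524.40185546875, 218.49990844726562), (207.7318878173828, 238.41156005859375), 10.64067554473877)
tray 60 0.012 [  99  204  121   77 5127] ((511.19158935546875, 225.9208221435547), (204.36671447753906, 234.5494842529297), 10.64066219329834)
well 142.78125 163.65625 10.55625 [[0.5534 0.2314 0.01  ]]
well 145.96875 161.40625 8.7375 [[0.5591 0.2242 0.01  ]]
well 140.71875 159.90625 13.425 [[0.5626 0.237  0.01  ]]
[[252.  210.5  12. ]
 [257.  209.5  12. ]
 [262.  209.5  12. ]
 [267.  209.5  12. ]
 [272.  209.   11. ]
 [277.  208.   11. ]
 [282.  208.5  12. ]
 [287.  208.   11. ]
 [292.  208.   11. ]]
axis x=f(y) [-6.31249039e-02  4.41844097e+02] at -85: 447.20971430699
234 86.0; 235 86.0; 236 85.0; 237 86.0; 238 87.0; 239 87.0; 240 185.0; 241 191.0; 242 186.0; 243 186.0; 244 185.0; 245 185.0; [[ 4.38551354e+02 -3.31201359e-01  1.70000000e+01]
 [ 4.56918695e+02 -1.38081945e+02  1.70000000e+01]]
292 79; 293 79; 294 80; 295 80; 296 80; 297 80; 298 79; 299 69; 300 197; 301 128; 302 74; 303 78; 320 188; 321 190; 322 195; 323 144; 324 185; 325 134; 326 78; 327 78; 328 78; 329 79; 330 77;
```

```bash
python3 - <<'E'
from h import *
p=eyes.get_image("top")
K,T=p["K"],p["pose"]; S=6;u0,v0=90,130
im=cv2.resize(p["img"][130:232,90:204],None,fx=S,fy=S,interpolation=cv2.INTER_CUBIC)
def proj(P):
    q=(np.asarray(P)-T[:3,3])@T[:3,:3]; q=q@K.T; q=q[:,:2]/q[:,2:]; return ((q-[u0,v0]+.5)*S-.5).astype(int)
c=np.array([.5162,.2240]);a=np.radians(100.6); R=np.array([[np.cos(a),-np.sin(a)],[np.sin(a),np.cos(a)]])
def tw(xy,z): w=np.array(xy)/1000@R.T+c; return np.c_[w,np.full(len(w),z)]
def rect(x,y,w,h,z,col): cv2.polylines(im,[proj(tw([[x-w/2,y-h/2],[x+w/2,y-h/2],[x+w/2,y+h/2],[x-w/2,y+h/2]],z))],True,col)
rect(0,0,240,208,.011,(0,255,255)); rect(-62,-40,27,89,.0125,(0,255,0)); rect(62,-40,32,78,.0125,(0,255,0))
t=np.linspace(0,6.28,60); cv2.polylines(im,[proj(tw(np.c_[23*np.cos(t),-40+23*np.sin(t)],.013))],True,(0,0,255))
rect(2.5,45,57,44,.020,(255,255,255)); rect(68,45,2,40,.011,(255,255,255))
cv2.imwrite("pics/ov.png",im)
go([.4468,-.0884,.28],np.radians(93.6))
E
```

```text
tool delta mm [ 371.7 -361.8  124.7] roll -1.213 yaw 0.421 tcp [ 0.2553 -0.5705  0.4047] F [ 0.6 -0.2  0.2] open 0.085 grip 0.0 t 2.3
```

View pics/ov.png

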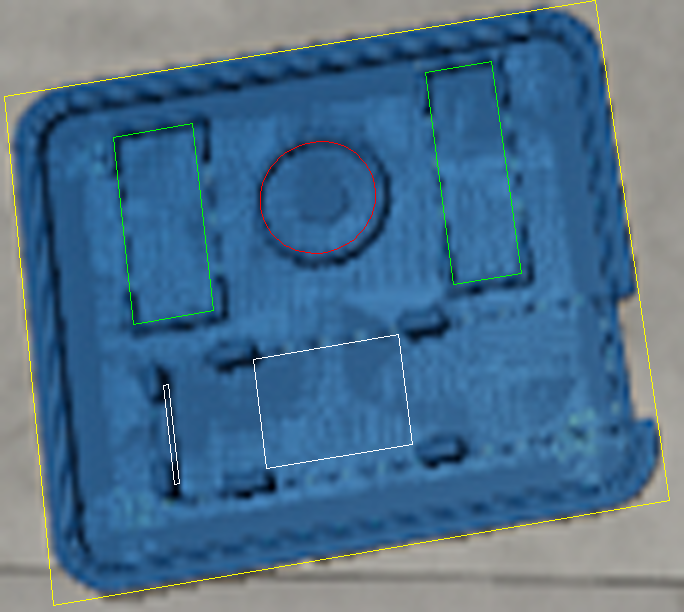

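The overlay fits to about 2 mm, so I shift the tray centre to (0.515, 0.2228). Next I move to the syringe.

Call:
{"op": "apply_moves", "data": {
  "plan": [
    [0.085, 0.03, -0.03, 0, -0.1],
    [0.085, 0.06, -0.06, 0.01, -0.2],
    [0.085, 0.09, -0.09, 0.02, -0.3],
    [0.085, 0.12, -0.12, 0.03, -0.4],
    [0.085, 0.15, -0.15, 0.04, -0.5],
    [0.085, 0.18, -0.18, 0.05, -0.6],
    [0.085, 0.21, -0.21, 0.06, -0.7],
    [0.085, 0.24, -0.24, 0.07, -0.8],
    [0.085, 0.27, -0.27, 0.08, -0.9],
    [0.085, 0.3, -0.3, 0.09, -1.0],
    [0.085, 0.33, -0.33, 0.1, -1.1],
    [0.085, 0.36, -0.355, 0.12, -1.2]
  ]
}}

```text
t: 3.3
tool_pos: [0.4312, -0.1157, 0.2944]
tool_rot: [2.157, 2.279, 0.002]
contact_force: [1.1, 0.1, -0.4]
opening: 0.0852
grip_force: 0.0
```

```bash
python3 - <<'E'
from h import *
go([.4468,-.0884,.178],np.radians(93.6))
E
```

```text
tool delta mm [ 26.6  16.6 116.4] roll -0.008 yaw 1.626 tcp [ 0.4312 -0.1157  0.2944] F [ 1.1  0.1 -0.4] open 0.0852 grip 0.0 t 3.3
```

Call:
{"op": "apply_moves", "data": {
  "plan": [
    [0.085, 0.0105, 0.0085, 0.02, -0.01],
    [0.085, 0.0105, 0.0085, 0.04, -0.01],
    [0.085, 0.0105, 0.0085, 0.06, -0.01],
    [0.085, 0.0105, 0.0085, 0.08, -0.01],
    [0.085, 0.0105, 0.0085, 0.08, -0.01],
    [0.085, 0.0105, 0.0085, 0.08, -0.01]
  ]
}}

```text
t: 3.8
tool_pos: [0.4381, -0.1065, 0.2124]
tool_rot: [-2.152, -2.285, 0.001]
contact_force: [0.4, 0.1, 0.0]
opening: 0.085
grip_force: 0.0
```

```bash
python3 - <<'E'
from h import *
go([.4468,-.0884,.178],np.radians(93.6))
E
```

```text
tool delta mm [17.5  9.8 34.4] roll -0.003 yaw 1.631 tcp [ 0.4381 -0.1065  0.2124] F [0.4 0.1 0. ] open 0.085 grip 0.0 t 3.8
```

Call:
{"op": "apply_moves", "data": {
  "plan": [
    [0.085, 0.0175, 0.01, 0, 0],
    [0.085, 0.0175, 0.01, 0.01, 0],
    [0.085, 0.0175, 0.01, 0.02, 0],
    [0.085, 0.0175, 0.01, 0.028, 0],
    [0.085, 0.0175, 0.01, 0.034, 0],
    [0.085, 0.0175, 0.01, 0.034, 0],
    [0.02, 0.0175, 0.01, 0.034, 0],
    [0.02, 0.0175, 0.01, 0.034, 0],
    [0.02, 0.0175, 0.01, 0.034, 0],
    [0.02, 0.0175, 0.01, 0.034, 0],
    [0.02, 0.0175, 0.01, 0.034, 0],
    [0.02, 0.0175, 0.01, 0.034, 0]
  ],
  "newtons": 40
}}

```text
t: 4.8
tool_pos: [0.4479, -0.0888, 0.1798]
tool_rot: [2.153, 2.286, 0.001]
contact_force: [-0.1, -0.6, 1.6]
opening: 0.0285
grip_force: 39.5
```

```bash
python3 - <<'E'
from h import *
go([.4468,-.0884,.178],np.radians(93.6))
E
```

```text
tool delta mm [ 0.5 -1.1  1.8] roll -0.003 yaw 1.631 tcp [ 0.4479 -0.0888  0.1798] F [-0.1 -0.6  1.6] open 0.0285 grip 39.5 t 4.8
```

Call:
{"op": "apply_moves", "data": {
  "plan": [
    [0.02, 0, 0, -0.01, 0],
    [0.02, 0, 0, -0.025, 0],
    [0.02, 0, 0, -0.045, 0],
    [0.02, 0, 0, -0.065, 0],
    [0.02, 0, 0, -0.08, 0],
    [0.02, 0.02, 0, -0.09, -0.03],
    [0.02, 0.045, 0, -0.09, -0.06],
    [0.02, 0.07, 0, -0.09, -0.09],
    [0.02, 0.1, 0.01, -0.09, -0.12],
    [0.02, 0.13, 0.01, -0.09, -0.12],
    [0.02, 0.16, 0.02, -0.09, -0.12],
    [0.02, 0.19, 0.02, -0.09, -0.12]
  ]
}}

```text
t: 5.8
tool_pos: [0.4565, 0.1037, 0.27]
tool_rot: [2.012, 2.411, 0.002]
contact_force: [1.0, -0.2, -0.9]
opening: 0.0286
grip_force: 39.6
```

```bash
python3 - <<'E'
from h import *
go([.4708,.2145,.27],np.radians(100.6))
E
```

```text
tool delta mm [1.064e+02 3.390e+01 1.000e-01] roll -0.005 yaw 1.751 tcp [0.4565 0.1037 0.27  ] F [ 1.  -0.2 -0.9] open 0.0286 grip 39.6 t 5.8
```

Call:
{"op": "apply_moves", "data": {
  "plan": [
    [0.02, 0.025, 0.01, 0, 0],
    [0.02, 0.05, 0.02, 0, 0],
    [0.02, 0.075, 0.028, 0, 0],
    [0.02, 0.09, 0.032, 0, -0.005],
    [0.02, 0.1, 0.034, 0, -0.005],
    [0.02, 0.1, 0.034, 0.02, -0.005],
    [0.02, 0.1, 0.034, 0.04, -0.005],
    [0.02, 0.1, 0.034, 0.055, -0.005],
    [0.02, 0.1, 0.034, 0.055, -0.005],
    [0.02, 0.1, 0.034, 0.055, -0.005]
  ]
}}

```text
t: 6.63
tool_pos: [0.4711, 0.2063, 0.2135]
tool_rot: [-2.006, -2.416, 0.003]
contact_force: [0.2, -0.7, -0.3]
opening: 0.0285
grip_force: 39.7
```

```bash
python3 - <<'E'
from h import *
go([.4708,.2145,.182],np.radians(100.6))
p=eyes.get_image("scene"); cv2.imwrite("pics/s1.png",cv2.resize(p["img"][150:320,80:320],(800,567),interpolation=2))
E
```

```text
tool delta mm [ 8.1  1.3 31.5] roll -0.0 yaw 1.755 tcp [0.4711 0.2063 0.2135] F [ 0.2 -0.7 -0.3] open 0.0285 grip 39.7 t 6.6
```

View pics/s1.png

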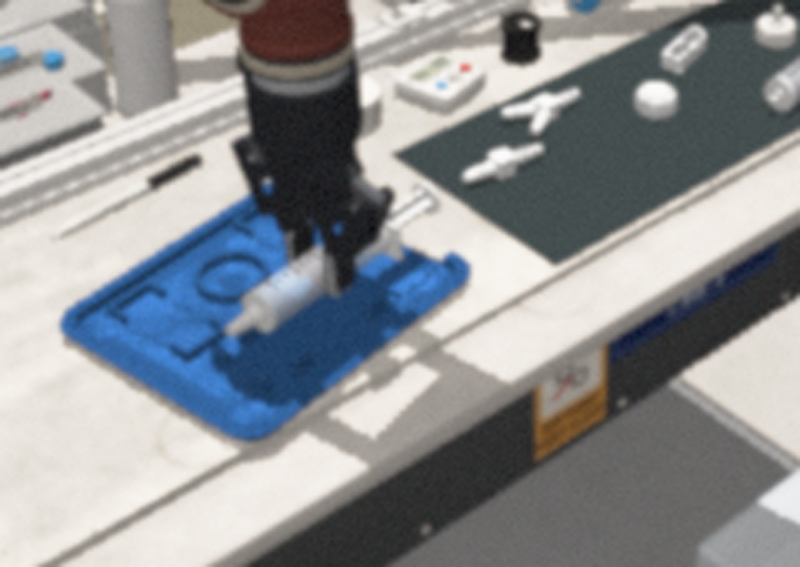

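Call:
{"op": "apply_moves", "data": {
  "plan": [
    [0.02, 0.008, 0.001, 0.008, 0],
    [0.02, 0.008, 0.001, 0.016, 0],
    [0.02, 0.008, 0.001, 0.023, 0],
    [0.02, 0.008, 0.001, 0.028, 0],
    [0.02, 0.008, 0.001, 0.031, 0],
    [0.02, 0.008, 0.001, 0.031, 0],
    [0.02, 0.008, 0.001, 0.031, 0]
  ]
}}

```text
t: 7.27
tool_pos: [0.4712, 0.2147, 0.183]
tool_rot: [-2.007, -2.417, 0.0]
contact_force: [0.1, -0.0, -0.8]
opening: 0.0284
grip_force: 39.7
```

```bash
python3 - <<'E'
from h import *
go([.4708,.2145,.182],np.radians(100.6))
E
```

```text
tool delta mm [-0.1 -0.4  1. ] roll -0.0 yaw 1.756 tcp [0.4712 0.2147 0.183 ] F [ 0.1 -0.  -0.8] open 0.0284 grip 39.7 t 7.3
```

Release, then rise 90 mm.

Call:
{"op": "apply_moves", "data": {
  "plan": [
    [0.02, 0, 0, 0.001, 0],
    [0.055, 0, 0, 0.001, 0],
    [0.055, 0, 0, 0.001, 0],
    [0.055, 0, 0, 0.001, 0],
    [0.055, 0, 0, 0.001, 0],
    [0.055, 0, 0, -0.015, 0],
    [0.055, 0, 0, -0.03, 0],
    [0.055, 0, 0, -0.055, 0],
    [0.055, 0, 0, -0.08, 0],
    [0.055, -0.02, 0, -0.1, 0],
    [0.02, -0.06, 0, -0.1, 0],
    [0.0, -0.1, 0, -0.1, 0]
  ]
}}

```text
t: 8.27
tool_pos: [0.4902, 0.1162, 0.2858]
tool_rot: [2.0, 2.418, 0.006]
contact_force: [0.9, -0.8, -0.1]
opening: 0.0318
grip_force: 0.0
```

```bash
python3 - <<'E'
from h import *
go([.4708,.2145,.182],np.radians(100.6))
p=eyes.get_image("scene"); cv2.imwrite("pics/s2.png",cv2.resize(p["img"][180:300,90:250],(800,600),interpolation=2))
E
```

```text
tool delta mm [100.2  -1.2 103.7] roll 0.003 yaw 1.759 tcp [0.4902 0.1162 0.2858] F [ 0.9 -0.8 -0.1] open 0.0318 grip 0.0 t 8.3
```

View pics/s2.png

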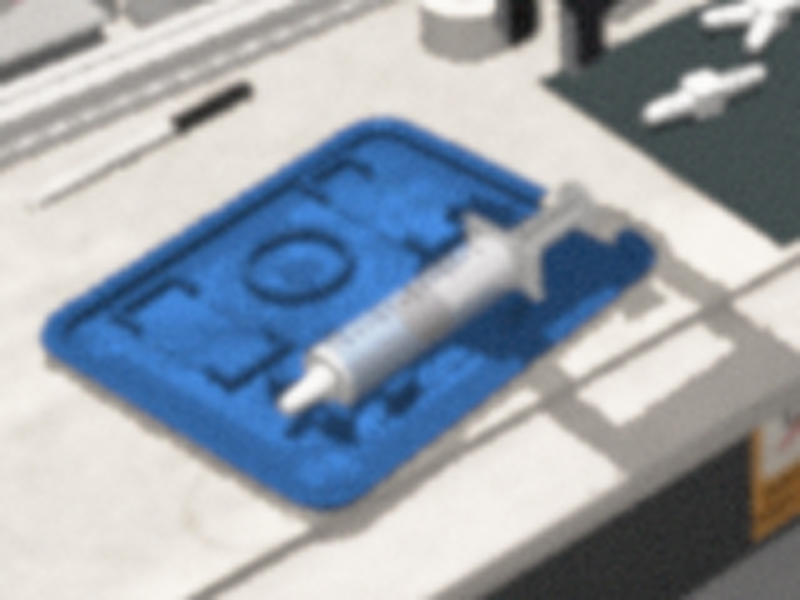

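Call:
{"op": "apply_moves", "data": {
  "plan": [
    [0.0, -0.02, -0.001, 0, 0],
    [0.0, -0.045, -0.001, 0, 0],
    [0.0, -0.045, -0.001, 0.03, 0],
    [0.0, -0.045, -0.001, 0.06, 0],
    [0.0, -0.045, -0.001, 0.085, 0],
    [0.0, -0.045, -0.001, 0.1, 0],
    [0.0, -0.045, -0.001, 0.1, 0],
    [0.0, -0.045, -0.001, 0.1, 0]
  ]
}}

```text
t: 8.98
tool_pos: [0.4965, 0.072, 0.1825]
tool_rot: [-2.006, -2.416, 0.002]
contact_force: [0.4, 0.0, -0.0]
opening: 0.0001
grip_force: 0.0
```

```bash
cat >> h.py <<'E'
C=np.array([.515,.2228]); A=np.radians(100.6); RT=np.array([[np.cos(A),-np.sin(A)],[np.sin(A),np.cos(A)]])
def tray2w(x,y): return RT@np.array([x,y])/1000+C
E
python3 - <<'E'
from h import *
o=telemetry.get_obs(); print("tray xy",((o["tool_pos"][:2]-C)@RT*1000).round(1))
go([*tray2w(-82.5,45),.185],A)
p=eyes.get_image("top"); cv2.imwrite("pics/t2.png",cv2.resize(p["img"][130:240,90:240],(800,587),interpolation=2))
E
```

```text
tray xy [-144.8   45.9]
tool delta mm [62.3  0.9 -2.5] roll -0.0 yaw 1.756 tcp [0.4965 0.072  0.1825] F [ 0.4  0.  -0. ] open 0.0001 grip 0.0 t 9.0
```

View pics/t2.png

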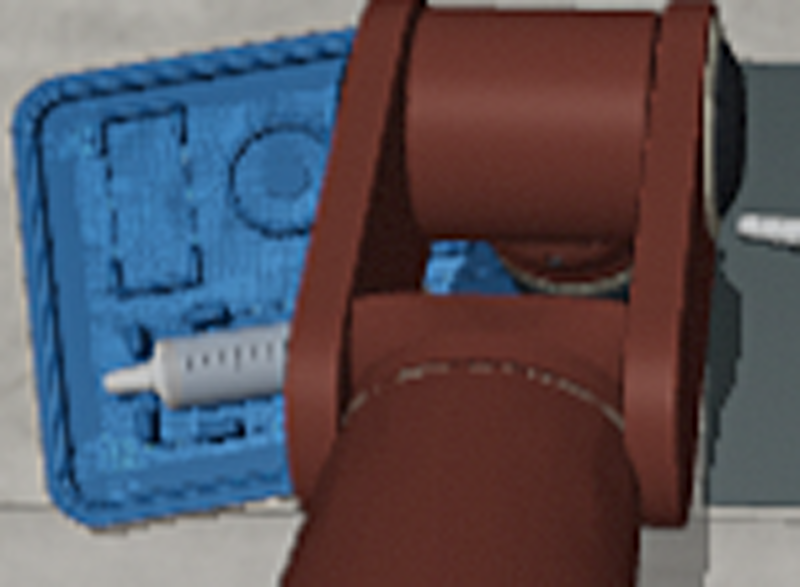

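The nozzle lies in the stop's notch, at about (130,380) in the picture. Now I push the plunger in stages.

Call:
{"op": "apply_moves", "data": {
  "plan": [
    [0.0, 0.01, 0.001, -0.0025, 0],
    [0.0, 0.016, 0.001, -0.0025, 0],
    [0.0, 0.02, 0.001, -0.0025, 0],
    [0.0, 0.025, 0.001, -0.0025, 0],
    [0.0, 0.03, 0.001, -0.0025, 0],
    [0.0, 0.034, 0.001, -0.0025, 0],
    [0.0, 0.038, 0.001, -0.0025, 0],
    [0.0, 0.042, 0.001, -0.0025, 0],
    [0.0, 0.046, 0.001, -0.0025, 0],
    [0.0, 0.05, 0.001, -0.0025, 0]
  ]
}}

```text
t: 9.87
tool_pos: [0.4888, 0.1216, 0.1859]
tool_rot: [2.006, 2.416, 0.001]
contact_force: [1.9, -2.0, 1.6]
opening: 0.0002
grip_force: 1.3
```

```bash
python3 - <<'E'
from h import *
o=telemetry.get_obs(); print("tray xy",((o["tool_pos"][:2]-C)@RT*1000).round(1),"F tray",(o["contact_force"][:2]@RT).round(1))
E
```

```text
tray xy [-94.6  44.3] F tray [-2.3 -1.5]
```

Call:
{"op": "apply_moves", "data": {
  "plan": [
    [0.0, 0.003, 0, 0, 0],
    [0.0, 0.006, 0, 0, 0],
    [0.0, 0.008, 0, 0, 0],
    [0.0, 0.009, 0, 0, 0],
    [0.0, 0.01, 0, 0, 0],
    [0.0, 0.01, 0, 0, 0]
  ]
}}

```text
t: 10.37
tool_pos: [0.4867, 0.1313, 0.1855]
tool_rot: [-2.007, -2.417, 0.0]
contact_force: [1.1, -1.0, 1.4]
opening: 0.0001
grip_force: 0.8
```

```bash
python3 - <<'E'
from h import *
o=telemetry.get_obs(); print("tray xy",((o["tool_pos"][:2]-C)@RT*1000).round(1),"F tray",(o["contact_force"][:2]@RT).round(1))
E
```

```text
tray xy [-84.7  44.6] F tray [-1.2 -0.9]
```

Call:
{"op": "apply_moves", "data": {
  "plan": [
    [0.0, 0.0015, 0, 0, 0],
    [0.0, 0.003, 0, 0, 0],
    [0.0, 0.004, 0, 0, 0],
    [0.0, 0.005, 0, 0, 0]
  ]
}}

```text
t: 10.7
tool_pos: [0.4858, 0.1362, 0.1855]
tool_rot: [-2.007, -2.417, 0.0]
contact_force: [1.9, -2.7, 0.6]
opening: 0.0
grip_force: 1.3
```

```bash
python3 - <<'E'
from h import *
o=telemetry.get_obs(); print("tray xy",((o["tool_pos"][:2]-C)@RT*1000).round(1),"F tray",(o["contact_force"][:2]@RT).round(1))
E
```

```text
tray xy [-79.8  44.7] F tray [-3.  -1.4]
```

Call:
{"op": "apply_moves", "data": {
  "plan": [
    [0.0, 0.0015, 0, 0, 0],
    [0.0, 0.003, 0, 0, 0],
    [0.0, 0.004, 0, 0, 0],
    [0.0, 0.004, 0, 0, 0]
  ]
}}

```text
t: 11.03
tool_pos: [0.485, 0.1403, 0.1855]
tool_rot: [-2.006, -2.417, 0.0]
contact_force: [0.5, -0.8, 0.8]
opening: -0.0002
grip_force: 0.9
```

```bash
python3 - <<'E'
from h import *
o=telemetry.get_obs(); print("tray xy",((o["tool_pos"][:2]-C)@RT*1000).round(1),"F tray",(o["contact_force"][:2]@RT).round(1))
E
```

```text
tray xy [-75.6  44.7] F tray [-0.9 -0.3]
```

Call:
{"op": "apply_moves", "data": {
  "plan": [
    [0.0, 0.001, 0, 0, 0],
    [0.0, 0.002, 0, 0, 0],
    [0.0, 0.003, 0, 0, 0],
    [0.0, 0.003, 0, 0, 0]
  ]
}}

```text
t: 11.37
tool_pos: [0.4848, 0.1424, 0.1857]
tool_rot: [2.004, 2.416, -0.003]
contact_force: [3.0, -7.8, -0.4]
opening: -0.0002
grip_force: 3.7
```

```bash
python3 - <<'E'
from h import *
o=telemetry.get_obs(); print("tray xy",((o["tool_pos"][:2]-C)@RT*1000).round(1),"F tray",(o["contact_force"][:2]@RT).round(1))
p=eyes.get_image("scene"); cv2.imwrite("pics/s3.png",cv2.resize(p["img"][180:300,90:250],(800,600),interpolation=2))
E
```

```text
tray xy [-73.5  44.5] F tray [-8.2 -1.5]
```

View pics/s3.png

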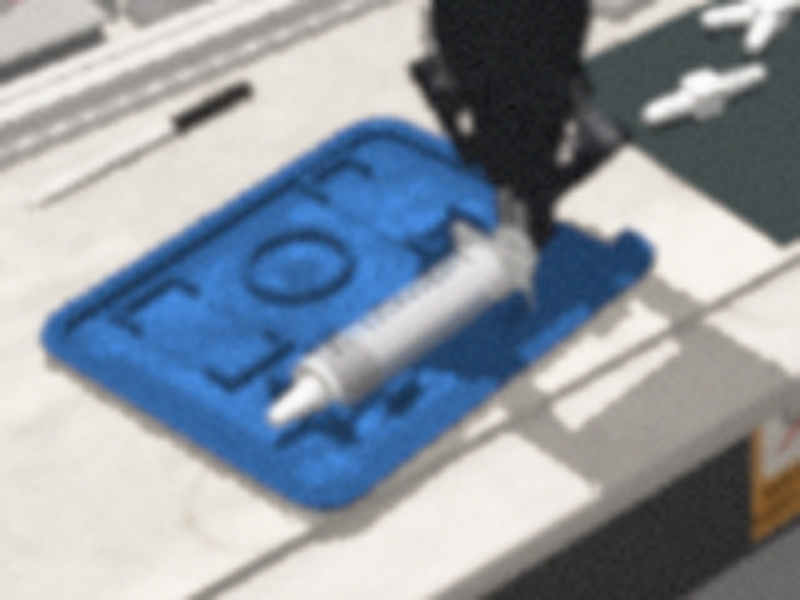

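Call:
{"op": "apply_moves", "data": {
  "plan": [
    [0.0, 0.001, 0, 0, 0],
    [0.0, 0.0015, 0, 0, 0],
    [0.0, 0.0015, 0, 0, 0]
  ]
}}

```text
t: 11.67
tool_pos: [0.485, 0.1431, 0.1859]
tool_rot: [2.002, 2.414, -0.004]
contact_force: [3.2, -12.5, 0.9]
opening: -0.0001
grip_force: 6.2
```

Call:
{"op": "apply_moves", "data": {
  "plan": [
    [0.0, -0.01, 0, 0, 0],
    [0.0, -0.03, 0, 0, 0],
    [0.0, -0.06, 0, 0, 0],
    [0.0, -0.075, 0, -0.02, 0],
    [0.0, -0.075, 0, -0.06, 0],
    [0.0, -0.09, 0, -0.09, 0],
    [0.05, -0.12, 0.02, -0.1, 0],
    [0.05, -0.15, 0.04, -0.1, 0],
    [0.05, -0.18, 0.06, -0.1, 0],
    [0.05, -0.21, 0.08, -0.1, 0],
    [0.05, -0.24, 0.09, -0.1, 0],
    [0.05, -0.27, 0.09, -0.1, 0]
  ]
}}

```text
t: 12.67
tool_pos: [0.6238, -0.1054, 0.2852]
tool_rot: [-2.005, -2.417, -0.003]
contact_force: [-0.6, 0.1, 0.3]
opening: 0.0498
grip_force: 0.0
```

```bash
cat > m.py <<'E'
from h import *
p=eyes.get_image("top"); s=eyes.get_image("scene")
for q in (p,s):
    for n in("syringe","plunger"):
        for a in eyes.outline_of(n,q)[:2]:
            c=cloud(q,a["region"]); t=(c[:,:2]-C)@RT*1000
            print(n,round(a["confidence"],2),a["region"].sum(),np.percentile(t,[1,50,99],axis=0).round(1).tolist(),np.percentile(c[:,2],[5,50,98]).round(4))
    for a in eyes.tip_of("nozzle_tip",q)[:2]: print("tip",((world(q,a["point"],.019)[0,:2]-C)@RT*1000).round(1),a["confidence"])
# barrel axis top view in tray coords
for tx in range(-40,55,10):
    print(tx,end=" ")
cv2.imwrite("pics/t3.png",cv2.resize(p["img"][130:240,90:240],(800,587),interpolation=2))
E
python3 m.py; python3 -c "
from h import *
go([.529,-.345,.25],1.57)"
```

```text
syringe 0.36 795 [[-62.0, 29.1], [6.6, 47.5], [86.8, 60.7]] [0.0173 0.0297 0.0353]
syringe 0.34 867 [[-619.6, 145.5], [-525.3, 164.0], [-451.4, 179.2]] [0.0156 0.0269 0.033 ]
tip [90.3 47.3] 0.73
syringe 0.92 725 [[-61.9, 28.0], [13.6, 55.5], [89.4, 69.7]] [0.0112 0.0261 0.0334]
tip [96.8 44.4] 0.73
-40 -30 -20 -10 0 10 20 30 40 50 tool delta mm [-220.5 -136.2   35.2] roll 0.187 yaw 1.757 tcp [ 0.622  -0.1032  0.2854] F [0.3 0.1 0.6] open 0.0502 grip 0.0 t 13.1
```

View pics/t3.png

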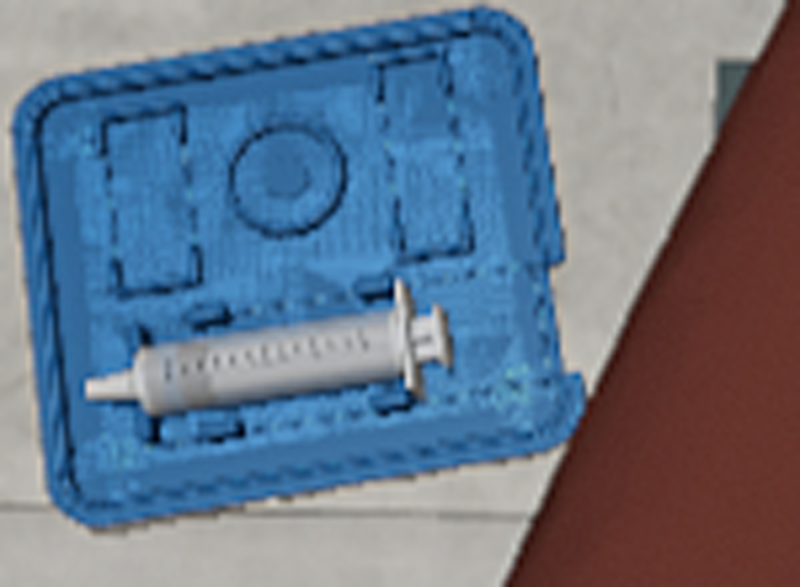

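Call:
{"op": "apply_moves", "data": {
  "plan": [
    [0.05, -0.03, -0.02, 0, 0],
    [0.05, -0.06, -0.04, 0, 0],
    [0.05, -0.09, -0.06, 0, 0],
    [0.05, -0.12, -0.08, 0.005, 0],
    [0.05, -0.15, -0.1, 0.01, 0],
    [0.05, -0.18, -0.115, 0.02, 0],
    [0.05, -0.205, -0.127, 0.03, 0],
    [0.05, -0.22, -0.135, 0.035, 0],
    [0.05, -0.22, -0.135, 0.04, 0],
    [0.05, -0.22, -0.135, 0.04, 0],
    [0.05, -0.22, -0.135, 0.04, 0]
  ]
}}

```text
t: 13.98
tool_pos: [0.5304, -0.3441, 0.2453]
tool_rot: [-2.005, -2.417, -0.001]
contact_force: [0.1, 0.0, -0.6]
opening: 0.0497
grip_force: 0.0
```

```bash
python3 - <<'E'
from h import *
go([.530,-.3455,.194],A)
p=eyes.get_image("scene"); print([(a["point"],a["confidence"],world(p,a["point"],.002)) for a in eyes.tip_of("barbed_cap",p)])
E
```

```text
tool delta mm [-1.3 -0.7 51.3] roll 0.001 yaw 1.757 tcp [ 0.5304 -0.3441  0.2453] F [ 0.1  0.  -0.6] open 0.0497 grip 0.0 t 14.0
[([242.6, 182.3], 0.32, array([[ 0.57668497, -0.09892156,  0.002     ]]))]
```

Call:
{"op": "apply_moves", "data": {
  "plan": [
    [0.05, -0.001, 0, 0.015, 0],
    [0.05, -0.001, 0, 0.03, 0],
    [0.05, -0.001, 0, 0.042, 0],
    [0.05, -0.001, 0, 0.048, 0],
    [0.05, -0.001, 0, 0.051, 0],
    [0.05, -0.001, 0, 0.051, 0],
    [0.005, -0.001, 0, 0.051, 0],
    [0.005, -0.001, 0, 0.051, 0],
    [0.005, -0.001, 0, 0.051, 0],
    [0.005, -0.001, 0, 0.051, 0],
    [0.005, -0.001, 0, 0.051, 0],
    [0.005, -0.001, 0, 0.051, 0]
  ],
  "newtons": 40
}}

```text
t: 15.08
tool_pos: [0.5308, -0.3468, 0.1957]
tool_rot: [2.006, 2.416, -0.0]
contact_force: [-0.4, 0.1, 3.2]
opening: 0.0133
grip_force: 39.2
```

Call:
{"op": "apply_moves", "data": {
  "plan": [
    [0.005, 0, 0, -0.015, 0],
    [0.005, 0, 0, -0.035, 0],
    [0.005, 0, 0, -0.06, 0],
    [0.005, 0.02, 0.005, -0.08, 0],
    [0.005, 0.05, 0.012, -0.09, 0],
    [0.005, 0.08, 0.018, -0.09, 0],
    [0.005, 0.11, 0.025, -0.09, 0],
    [0.005, 0.14, 0.032, -0.09, 0],
    [0.005, 0.17, 0.039, -0.09, 0],
    [0.005, 0.2, 0.046, -0.09, 0],
    [0.005, 0.23, 0.053, -0.09, 0],
    [0.005, 0.26, 0.06, -0.09, 0]
  ]
}}

```text
t: 16.08
tool_pos: [0.5412, -0.0783, 0.2855]
tool_rot: [2.007, 2.417, 0.0]
contact_force: [0.5, -0.9, -0.8]
opening: 0.0135
grip_force: 39.0
```

Call:
{"op": "apply_moves", "data": {
  "plan": [
    [0.005, 0.03, 0.007, 0, 0],
    [0.005, 0.06, 0.014, 0, 0],
    [0.005, 0.09, 0.021, 0, 0],
    [0.005, 0.12, 0.028, 0, 0],
    [0.005, 0.15, 0.035, 0, 0],
    [0.005, 0.18, 0.042, 0, 0],
    [0.005, 0.21, 0.049, 0, 0],
    [0.005, 0.24, 0.056, 0, 0],
    [0.005, 0.265, 0.062, 0, 0],
    [0.005, 0.285, 0.067, 0, 0],
    [0.005, 0.285, 0.067, 0, 0],
    [0.005, 0.285, 0.067, 0, 0]
  ]
}}

```text
t: 17.08
tool_pos: [0.5547, 0.2134, 0.2852]
tool_rot: [2.004, 2.419, -0.0]
contact_force: [0.3, -0.5, -0.8]
opening: 0.0135
grip_force: 39.0
```

```bash
python3 - <<'E'
from h import *
go([*tray2w(0,-40),.198],A)
E
```

```text
tool delta mm [16.5  2.7 87.2] roll 0.002 yaw 1.758 tcp [0.5547 0.2134 0.2852] F [ 0.3 -0.5 -0.8] open 0.0135 grip 39.0 t 17.1
```

Call:
{"op": "apply_moves", "data": {
  "plan": [
    [0.005, 0.012, 0.002, 0.01, 0],
    [0.005, 0.0165, 0.0027, 0.03, 0],
    [0.005, 0.0165, 0.0027, 0.05, 0],
    [0.005, 0.0165, 0.0027, 0.065, 0],
    [0.005, 0.0165, 0.0027, 0.072, 0],
    [0.005, 0.0165, 0.0027, 0.077, 0],
    [0.005, 0.0165, 0.0027, 0.081, 0],
    [0.005, 0.0165, 0.0027, 0.084, 0],
    [0.005, 0.0165, 0.0027, 0.086, 0],
    [0.005, 0.0165, 0.0027, 0.086, 0],
    [0.005, 0.0165, 0.0027, 0.086, 0]
  ]
}}

```text
t: 18.0
tool_pos: [0.5549, 0.2294, 0.1993]
tool_rot: [2.007, 2.417, 0.001]
contact_force: [-0.0, 0.8, -0.1]
opening: 0.0134
grip_force: 39.0
```

Call:
{"op": "apply_moves", "data": {
  "plan": [
    [0.005, 0, 0, 0.001, 0],
    [0.005, 0, 0, 0.001, 0],
    [0.04, 0, 0, 0.001, 0],
    [0.04, 0, 0, 0.001, 0],
    [0.04, 0, 0, 0.001, 0],
    [0.04, 0, 0, 0.001, 0],
    [0.04, 0, 0, -0.015, 0],
    [0.04, 0, 0, -0.035, 0],
    [0.04, 0, 0, -0.06, 0],
    [0.04, -0.03, 0, -0.08, 0],
    [0.05, -0.06, 0, -0.08, 0],
    [0.05, -0.09, 0, -0.08, 0]
  ]
}}

```text
t: 19.0
tool_pos: [0.5719, 0.1404, 0.2813]
tool_rot: [2.003, 2.416, 0.005]
contact_force: [0.7, -0.1, -0.9]
opening: 0.0504
grip_force: 0.0
```

```bash
python3 - <<'E'
from h import *
p=eyes.get_image("scene")
for a in eyes.outline_of("barbed_cap",p)[:1]:
    c=cloud(p,a["region"]); print(a["confidence"],((c[:,:2]-C)@RT*1000).mean(0),np.percentile(c[:,2],[2,50,98]))
cv2.imwrite("pics/s4.png",cv2.resize(p["img"][180:300,90:250],(800,600),interpolation=2))
# straight connector: x .5315-ish
go([.532,-.0105,.25],np.radians(81+0))
E
```

```text
0.52 [  3.57506074 -34.56844118] [0.00269947 0.01706684 0.03488795]
tool delta mm [-138.8  -66.    29.5] roll 0.338 yaw 1.752 tcp [0.5719 0.1379 0.2794] F [ 0.4  0.2 -0.1] open 0.0498 grip 0.0 t 19.1
```

View pics/s4.png

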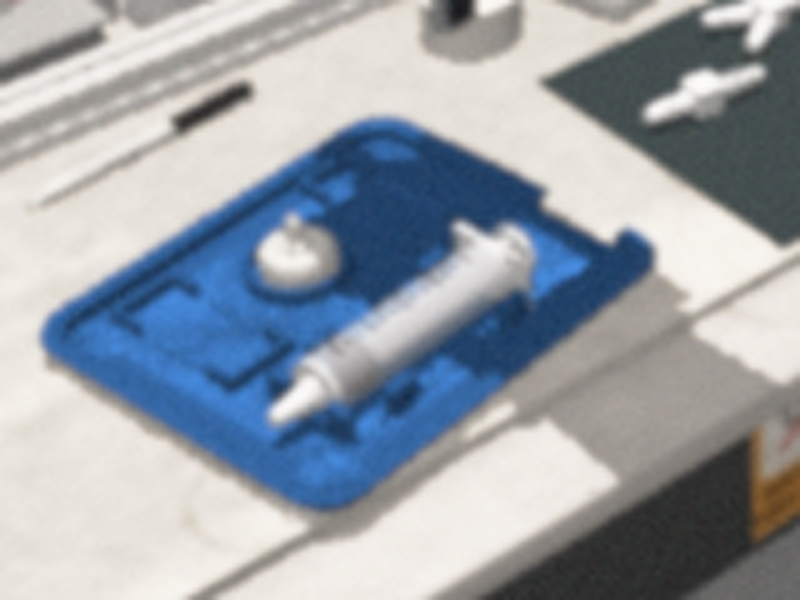

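Call:
{"op": "apply_moves", "data": {
  "plan": [
    [0.05, -0.025, -0.011, 0, 0.06],
    [0.05, -0.05, -0.022, 0, 0.12],
    [0.05, -0.075, -0.033, 0, 0.18],
    [0.05, -0.1, -0.045, 0, 0.24],
    [0.05, -0.12, -0.055, 0.01, 0.3],
    [0.05, -0.132, -0.062, 0.02, 0.338],
    [0.05, -0.139, -0.065, 0.03, 0.338],
    [0.05, -0.139, -0.065, 0.04, 0.338],
    [0.05, -0.139, -0.065, 0.045, 0.338],
    [0.05, -0.139, -0.065, 0.045, 0.338]
  ]
}}

```text
t: 19.93
tool_pos: [0.5323, -0.0068, 0.2317]
tool_rot: [-2.381, -2.045, 0.003]
contact_force: [0.2, -0.2, 0.2]
opening: 0.0498
grip_force: 0.0
```

```bash
python3 - <<'E'
from h import *
go([.533,-.0105,.177],np.radians(81))
E
```

```text
tool delta mm [-3.6  1.4 54.7] roll 0.005 yaw 1.419 tcp [ 0.5323 -0.0068  0.2317] F [ 0.2 -0.2  0.2] open 0.0498 grip 0.0 t 19.9
```

Call:
{"op": "apply_moves", "data": {
  "plan": [
    [0.05, -0.0035, 0.0015, 0.015, 0.005],
    [0.05, -0.0035, 0.0015, 0.03, 0.005],
    [0.05, -0.0035, 0.0015, 0.043, 0.005],
    [0.05, -0.0035, 0.0015, 0.051, 0.005],
    [0.05, -0.0035, 0.0015, 0.055, 0.005],
    [0.05, -0.0035, 0.0015, 0.055, 0.005],
    [0.005, -0.0035, 0.0015, 0.055, 0.005],
    [0.005, -0.0035, 0.0015, 0.055, 0.005],
    [0.005, -0.0035, 0.0015, 0.055, 0.005],
    [0.005, -0.0035, 0.0015, 0.055, 0.005],
    [0.005, -0.0035, 0.0015, 0.055, 0.005],
    [0.005, -0.0035, 0.0015, 0.055, 0.005]
  ],
  "newtons": 40
}}

```text
t: 20.93
tool_pos: [0.5344, -0.0115, 0.1797]
tool_rot: [2.389, 2.038, 0.002]
contact_force: [0.5, 1.2, 5.4]
opening: 0.0168
grip_force: 40.5
```

Call:
{"op": "apply_moves", "data": {
  "plan": [
    [0.005, 0, 0, -0.015, 0],
    [0.005, 0, 0, -0.035, 0],
    [0.005, 0, 0, -0.06, 0],
    [0.005, 0.02, 0, -0.075, 0.1],
    [0.005, 0.045, 0, -0.08, 0.22],
    [0.005, 0.07, 0, -0.08, 0.34],
    [0.005, 0.095, 0, -0.08, 0.46],
    [0.005, 0.12, 0, -0.08, 0.58],
    [0.005, 0.145, 0, -0.08, 0.7],
    [0.005, 0.165, 0, -0.08, 0.82],
    [0.005, 0.18, 0, -0.08, 0.94],
    [0.005, 0.18, 0, -0.08, 1.06]
  ]
}}

```text
t: 21.93
tool_pos: [0.5619, 0.1687, 0.2583]
tool_rot: [-3.093, -0.546, 0.0]
contact_force: [0.0, -0.3, 0.6]
opening: 0.0169
grip_force: 39.9
```

```bash
python3 - <<'E'
from h import *
go([*tray2w(-62,-40),.23],np.radians(10.6))
E
```

```text
tool delta mm [ 3.7  0.8 28.3] roll 0.164 yaw 0.349 tcp [0.5619 0.1687 0.2583] F [ 0.  -0.3  0.6] open 0.0169 grip 39.9 t 21.9
```

Call:
{"op": "apply_moves", "data": {
  "plan": [
    [0.005, 0.003, 0.001, 0, 0.1],
    [0.005, 0.0037, 0.001, 0.01, 0.164],
    [0.005, 0.0037, 0.001, 0.02, 0.164],
    [0.005, 0.0037, 0.001, 0.03, 0.164],
    [0.005, 0.0037, 0.001, 0.038, 0.164],
    [0.005, 0.0037, 0.001, 0.038, 0.164],
    [0.005, 0.0037, 0.001, 0.038, 0.164]
  ]
}}

```text
t: 22.52
tool_pos: [0.5654, 0.1665, 0.2194]
tool_rot: [3.127, 0.297, -0.004]
contact_force: [-0.4, -0.0, -0.4]
opening: 0.0169
grip_force: 39.9
```

```bash
python3 - <<'E'
from h import *
go([*tray2w(-62,-40),.182],np.radians(10.6))
p=eyes.get_image("scene")
for a in eyes.outline_of("straight_connector",p)[:1]:
    c=cloud(p,a["region"]); print(a["confidence"],np.percentile((c[:,:2]-C)@RT*1000,[5,50,95],axis=0).round(1).tolist())
cv2.imwrite("pics/s5.png",cv2.resize(p["img"][180:270,130:250],(800,600),interpolation=2))
E
```

```text
tool delta mm [ 0.9 -2.6 37.4] roll 0.004 yaw 0.189 tcp [0.5654 0.1665 0.2194] F [-0.4 -0.  -0.4] open 0.0169 grip 39.9 t 22.5
0.41 [[-68.8, -31.6], [-62.2, -21.6], [-58.2, -1.9]]
```

View pics/s5.png

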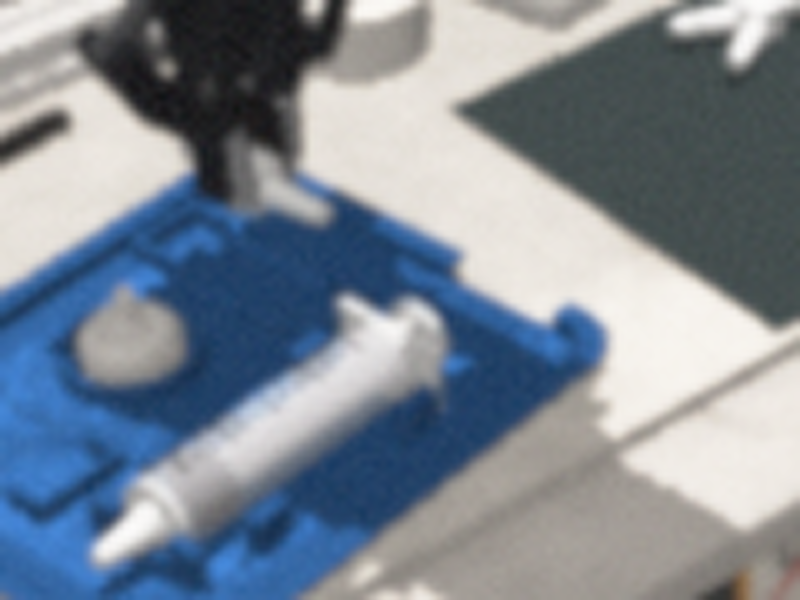

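Call:
{"op": "apply_moves", "data": {
  "plan": [
    [0.005, 0.001, -0.0025, 0.01, 0.004],
    [0.005, 0.001, -0.0025, 0.02, 0.004],
    [0.005, 0.001, -0.0025, 0.027, 0.004],
    [0.005, 0.001, -0.0025, 0.032, 0.004],
    [0.005, 0.001, -0.0025, 0.036, 0.004],
    [0.005, 0.001, -0.0025, 0.037, 0.004],
    [0.005, 0.001, -0.0025, 0.037, 0.004]
  ]
}}

```text
t: 23.2
tool_pos: [0.5663, 0.1693, 0.1831]
tool_rot: [3.128, 0.29, -0.001]
contact_force: [-0.4, 0.1, -1.1]
opening: 0.017
grip_force: 39.9
```

Call:
{"op": "apply_moves", "data": {
  "plan": [
    [0.005, 0, 0, 0.001, 0],
    [0.005, 0, 0, 0.001, 0],
    [0.034, 0, 0, 0.001, 0],
    [0.034, 0, 0, 0.001, 0],
    [0.034, 0, 0, 0.001, 0],
    [0.034, 0, 0, 0.001, 0],
    [0.034, 0, 0, -0.015, 0],
    [0.034, 0, 0, -0.035, 0],
    [0.034, 0, 0, -0.06, 0],
    [0.05, 0, 0.03, -0.08, 0],
    [0.05, 0, 0.06, -0.09, 0],
    [0.05, 0, 0.1, -0.09, 0]
  ]
}}

```text
t: 24.2
tool_pos: [0.5859, 0.0714, 0.2778]
tool_rot: [3.128, 0.295, 0.011]
contact_force: [1.3, 0.6, 0.5]
opening: 0.0497
grip_force: 0.0
```

```bash
python3 - <<'E'
from h import *
go([.5618,-.2578,.25],np.radians(106.4))
E
```

```text
tool delta mm [-85.3 318.9  27.4] roll -1.669 yaw 0.188 tcp [0.5859 0.0714 0.2778] F [1.3 0.6 0.5] open 0.0497 grip 0.0 t 24.2
```

Call:
{"op": "apply_moves", "data": {
  "plan": [
    [0.05, -0.008, 0.03, 0, -0.12],
    [0.05, -0.016, 0.06, 0, -0.24],
    [0.05, -0.024, 0.09, 0, -0.36],
    [0.05, -0.032, 0.12, 0, -0.48],
    [0.05, -0.04, 0.15, 0, -0.6],
    [0.05, -0.048, 0.18, 0, -0.72],
    [0.05, -0.056, 0.21, 0, -0.84],
    [0.05, -0.064, 0.24, 0, -0.96],
    [0.05, -0.072, 0.27, 0, -1.08],
    [0.05, -0.08, 0.3, 0, -1.2],
    [0.05, -0.085, 0.319, 0, -1.32],
    [0.05, -0.085, 0.319, 0, -1.44]
  ]
}}

```text
t: 25.2
tool_pos: [0.5594, -0.2619, 0.274]
tool_rot: [2.157, 2.281, -0.001]
contact_force: [0.7, 0.2, 0.1]
opening: 0.0498
grip_force: 0.0
```

```bash
python3 - <<'E'
from h import *
go([.5618,-.2578,.21],np.radians(106.4))
E
```

```text
tool delta mm [ 4.   2.6 64. ] roll -0.23 yaw 1.627 tcp [ 0.5594 -0.2619  0.274 ] F [0.7 0.2 0.1] open 0.0498 grip 0.0 t 25.2
```

Call:
{"op": "apply_moves", "data": {
  "plan": [
    [0.05, 0.004, 0.0025, 0.01, -0.12],
    [0.05, 0.004, 0.0025, 0.03, -0.23],
    [0.05, 0.004, 0.0025, 0.05, -0.23],
    [0.05, 0.004, 0.0025, 0.06, -0.23],
    [0.05, 0.004, 0.0025, 0.064, -0.23],
    [0.05, 0.004, 0.0025, 0.064, -0.23],
    [0.05, 0.004, 0.0025, 0.064, -0.23]
  ]
}}

```text
t: 25.78
tool_pos: [0.5625, -0.2542, 0.2104]
tool_rot: [1.884, 2.513, 0.0]
contact_force: [0.7, 0.5, 0.3]
opening: 0.05
grip_force: 0.0
```

```bash
python3 - <<'E'
from h import *
go([.5618,-.2578,.177],np.radians(106.4))
E
```

```text
tool delta mm [-3.3 -1.7 33.4] roll -0.002 yaw 1.855 tcp [ 0.5625 -0.2542  0.2104] F [0.7 0.5 0.3] open 0.05 grip 0.0 t 25.8
```

Call:
{"op": "apply_moves", "data": {
  "plan": [
    [0.05, -0.0033, -0.0017, 0.012, 0],
    [0.05, -0.0033, -0.0017, 0.022, 0],
    [0.05, -0.0033, -0.0017, 0.029, 0],
    [0.05, -0.0033, -0.0017, 0.033, 0],
    [0.05, -0.0033, -0.0017, 0.033, 0],
    [0.05, -0.0033, -0.0017, 0.033, 0],
    [0.005, -0.0033, -0.0017, 0.033, 0],
    [0.005, -0.0033, -0.0017, 0.033, 0],
    [0.005, -0.0033, -0.0017, 0.033, 0],
    [0.005, -0.0033, -0.0017, 0.033, 0],
    [0.005, -0.0033, -0.0017, 0.033, 0],
    [0.005, -0.0033, -0.0017, 0.033, 0]
  ],
  "newtons": 35
}}

```text
t: 26.78
tool_pos: [0.5618, -0.2578, 0.1774]
tool_rot: [1.884, 2.512, 0.0]
contact_force: [-0.5, -0.0, 3.1]
opening: 0.0191
grip_force: 36.1
```

Call:
{"op": "apply_moves", "data": {
  "plan": [
    [0.005, 0, 0, -0.015, 0],
    [0.005, 0, 0, -0.035, 0],
    [0.005, 0, 0, -0.06, 0],
    [0.005, 0.02, 0.005, -0.08, 0.08],
    [0.005, 0.045, 0.012, -0.09, 0.16],
    [0.005, 0.07, 0.018, -0.09, 0.25],
    [0.005, 0.1, 0.025, -0.09, 0.34],
    [0.005, 0.13, 0.033, -0.09, 0.43],
    [0.005, 0.16, 0.041, -0.09, 0.52],
    [0.005, 0.19, 0.049, -0.09, 0.61],
    [0.005, 0.22, 0.056, -0.09, 0.7],
    [0.005, 0.25, 0.064, -0.09, 0.8]
  ]
}}

```text
t: 27.78
tool_pos: [0.5522, 0.0017, 0.2663]
tool_rot: [-2.718, -1.574, 0.001]
contact_force: [0.4, -0.0, -0.0]
opening: 0.0192
grip_force: 35.7
```

```bash
python3 - <<'E'
from h import *
go([*tray2w(62,-40),.267],np.radians(10.6))
E
```

```text
tool delta mm [ 246.4 -152.    -0.7] roll 0.865 yaw 1.05 tcp [0.5522 0.0017 0.2663] F [ 0.4 -0.  -0. ] open 0.0192 grip 35.7 t 27.8
```

Call:
{"op": "apply_moves", "data": {
  "plan": [
    [0.005, 0.025, -0.015, 0, 0.09],
    [0.005, 0.05, -0.03, 0, 0.18],
    [0.005, 0.075, -0.045, 0, 0.27],
    [0.005, 0.1, -0.06, 0, 0.36],
    [0.005, 0.125, -0.075, 0, 0.45],
    [0.005, 0.15, -0.09, 0, 0.54],
    [0.005, 0.175, -0.107, 0, 0.63],
    [0.005, 0.2, -0.122, 0, 0.72],
    [0.005, 0.222, -0.137, 0, 0.8],
    [0.005, 0.24, -0.148, 0, 0.865],
    [0.005, 0.246, -0.152, 0, 0.865],
    [0.005, 0.246, -0.152, 0, 0.865]
  ]
}}

```text
t: 28.78
tool_pos: [0.5415, 0.2906, 0.2663]
tool_rot: [3.127, 0.303, -0.001]
contact_force: [-0.0, 0.1, -0.1]
opening: 0.0188
grip_force: 35.7
```

```bash
python3 - <<'E'
from h import *
go([*tray2w(62,-40),.215],np.radians(10.6))
E
```

```text
tool delta mm [ 1.5 -0.3 51.3] roll 0.008 yaw 0.193 tcp [0.5415 0.2906 0.2663] F [-0.   0.1 -0.1] open 0.0188 grip 35.7 t 28.8
```

Call:
{"op": "apply_moves", "data": {
  "plan": [
    [0.005, 0.0015, 0, 0.02, 0.008],
    [0.005, 0.0015, 0, 0.04, 0.008],
    [0.005, 0.0015, 0, 0.055, 0.008],
    [0.005, 0.0015, 0, 0.065, 0.008],
    [0.005, 0.0015, 0, 0.073, 0.008],
    [0.005, 0.0015, 0, 0.079, 0.008],
    [0.005, 0.0015, 0, 0.083, 0.008],
    [0.005, 0.0015, 0, 0.085, 0.008],
    [0.005, 0.0015, 0, 0.085, 0.008],
    [0.005, 0.0015, 0, 0.085, 0.008]
  ]
}}

```text
t: 29.62
tool_pos: [0.5438, 0.2896, 0.1823]
tool_rot: [-3.128, -0.285, -0.002]
contact_force: [-0.5, -0.3, -0.2]
opening: 0.0193
grip_force: 35.7
```

Call:
{"op": "apply_moves", "data": {
  "plan": [
    [0.005, -0.001, 0, 0.002, 0],
    [0.005, -0.001, 0, 0.002, 0],
    [0.036, -0.001, 0, 0.002, 0],
    [0.036, -0.001, 0, 0.002, 0],
    [0.036, -0.001, 0, 0.002, 0],
    [0.036, -0.001, 0, 0.002, 0],
    [0.036, -0.001, 0, -0.015, 0],
    [0.036, -0.001, 0, -0.035, 0],
    [0.036, -0.001, 0, -0.06, 0],
    [0.05, -0.001, 0.03, -0.09, 0],
    [0.05, -0.001, 0.07, -0.1, 0],
    [0.05, -0.001, 0.11, -0.1, 0]
  ]
}}

```text
t: 30.62
tool_pos: [0.5637, 0.181, 0.2867]
tool_rot: [-3.127, -0.289, -0.013]
contact_force: [0.3, 0.1, 0.3]
opening: 0.0501
grip_force: 0.0
```

Call:
{"op": "apply_moves", "data": {
  "plan": [
    [0.05, 0, 0.04, -0.02, 0],
    [0.05, 0, 0.08, -0.02, 0],
    [0.05, 0, 0.12, -0.02, 0],
    [0.05, 0, 0.16, -0.02, 0],
    [0.05, 0, 0.2, -0.02, 0],
    [0.05, 0, 0.24, -0.02, 0],
    [0.05, 0, 0.28, -0.02, 0],
    [0.05, 0, 0.3, -0.02, 0],
    [0.05, 0, 0.3, -0.02, 0]
  ]
}}

```text
t: 31.37
tool_pos: [0.617, -0.1181, 0.3019]
tool_rot: [3.128, 0.277, 0.001]
contact_force: [-0.1, 0.2, 0.5]
opening: 0.0503
grip_force: 0.0
```

```bash
python3 - <<'E'
from h import *
p=eyes.get_image("top");s=eyes.get_image("scene")
for q in(p,s):
  im=q["img"].astype(int); 
  for n in("syringe","barbed_cap","straight_connector","pinch_clamp"):
    for a in eyes.outline_of(n,q)[:1]:
      c=cloud(q,a["region"]); t=(c[:,:2]-C)@RT*1000
      print(n,round(a["confidence"],2),np.percentile(t,[3,50,97],axis=0).round(1).tolist(),np.percentile(c[:,2],[5,95]).round(4))
cv2.imwrite("pics/t6.png",cv2.resize(p["img"][130:240,90:240],(800,587),interpolation=2))
cv2.imwrite("pics/s6.png",cv2.resize(s["img"][180:300,90:250],(800,600),interpolation=2))
E
```

```text
syringe 0.89 [[-59.9, 30.7], [5.5, 47.2], [79.1, 59.8]] [0.0177 0.0348]
barbed_cap 0.65 [[-16.2, -56.1], [-0.8, -37.2], [15.7, -23.0]] [0.0058 0.0309]
straight_connector 0.56 [[-69.9, -71.8], [-61.8, -38.2], [-52.6, -6.4]] [0.0021 0.0221]
pinch_clamp 0.63 [[50.8, -67.3], [56.7, -41.9], [69.7, -11.3]] [0.0037 0.0219]
syringe 0.94 [[-58.4, 37.0], [16.3, 55.0], [83.5, 64.4]] [0.0157 0.0328]
barbed_cap 0.56 [[-11.5, -50.4], [5.7, -33.3], [18.9, -20.2]] [0.008  0.0278]
pinch_clamp 0.64 [[48.3, -74.3], [60.3, -36.8], [71.9, -7.4]] [0.0022 0.0189]
```

View pics/t6.png

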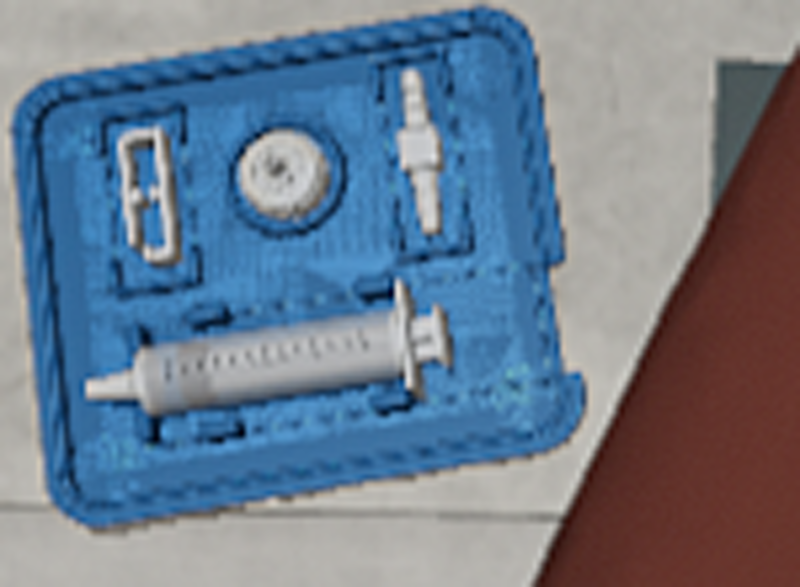

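View pics/s6.png

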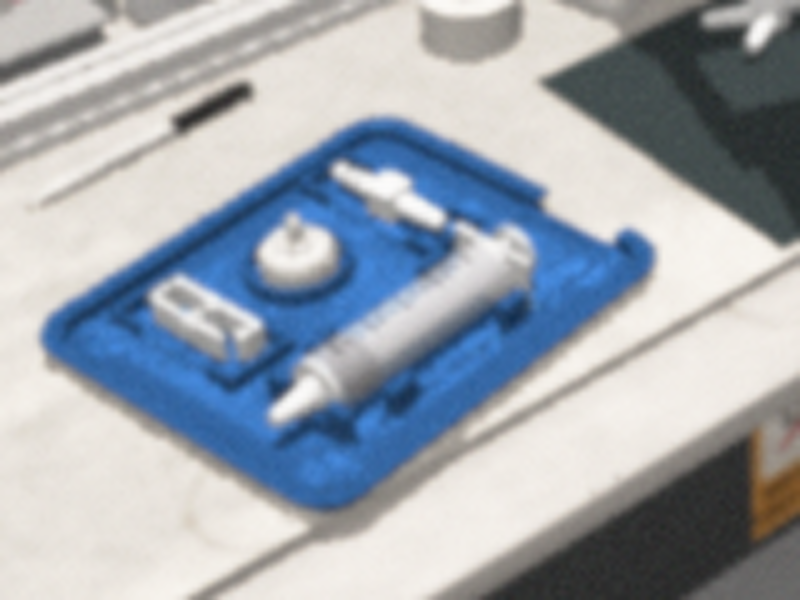

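The last pictures show all four parts down in their pockets: clamp at (150,195), cap at (285,175), connector at (420,150) and syringe at (270,365) in the top view. The plunger took a 12 N push at the end against its 2.5 N of friction, so it is home. I'm handing the job in.

```bash
python3 -c "
from station import ctrl
print(ctrl.finish_job())"
```

```text
the job is handed in; nothing more can be done
None
```

I packed the tray and handed the job in at about 32 s: the syringe (plunger home), barbed cap, straight connector and pinch clamp each lie in their pockets; the syringe sits about 7 mm forward, against the nose stop, and I never gripped the look-alikes.

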